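Put the chopping blade back on its carousel

ROBOT

A 6-joint arm with a two-finger parallel gripper is mounted at the origin on a cart in front of the work surface, level with it; the furniture and walls round the work are solid. World frame = base frame: x ahead of the robot, y to its left, z up, the work surface at z = 0. Lengths are in m, angles in rad, forces in N, time in s.
With the tool pointing down it reaches from about 0.225 to 0.875 m from the base axis. Payload 3.4 kg.
Tool frame: the origin (TCP) lies between the finger pads; the fingertips stand 11 mm ahead of it and the grasp point (between the pads) lies 8 mm behind it (tips_ahead is the distance from the TCP to the fingertips, in m); z points along the fingers, x is the direction in which the jaws open and shut, and the axes are right-handed (so a half turn about z gives the same grasp; the last joint's range is limited). The gripper opens to 85 mm and grips with 20 to 120 N. Pads are 22 mm wide; open, the fingers measure 114 mm over their backs; the gripper's body (76 mm by 85 mm) begins 54 mm behind the grasp point. The pads swing forward as they close: fully open they stand 13 mm farther back than shut.
Start: joints at [1.185, 0.276, 1.505, -0, 1.361, -0.121], TCP at [0.151, 0.555, 0.242] pointing down, gripper open.
Joint ranges: [-2.89, 2.89], [-0.75, 2.08], [0.22, 2.7], [-1.18, 4.32], [0.11, 2.71], [-2.7, 2.7]. Speed limits (rad/s): [2.57, 2.57, 3.14, 3.14, 3.14, 3.14].

INTERFACE

Orientations are given as a unit quaternion [w, x, y, z].
In Python, from rig import get_state, get_image, sign_off, masks_of, tips_ahead gives the robot as it stands.
- The arm moves only by the tool play_rows, never from a script. Its argument "series" is a list of rows, each an object of numbers: "fingers": the closure, from -1 (fully open) to 1 (shut); "dx", "dy", "dz": the shift along the world's x, y, z in mm; "turn": the turn about the world's z in rad. A call has 1 to 20 rows; each row shifts and turns the pose as measured when the row begins; what a row does not reach is not made up. A row lasts 1/12 s, in which the tool goes at most 41.7 mm and 7.16 degrees, less where a joint would pass 70% of its speed; a pose out of reach is approached as far as the arm can. A call with a gripper value outside its range is refused whole. The fingers move at their own pace and stop on an object; "squeeze" is the grip in N (left out, the last holds). Time passes only in rows, so rows that do not move let the fingers close. It gives the time, the measured TCP pose, the force and the opening at its end, in the units of the state.
- get_state(): the state, without advancing time (a new reading comes with each control period).
- get_image(name): name is "side" or "top" or "wrist"; returns a dict with "pixels" (480x640x3 uint8, red, green, blue), "vfov" (degrees; the focal length in pixels is half the picture's height over the tangent of half this angle, whatever the lens; pixels are square), "cx", "cy" (the principal point, pixels), "rvec" (rotation vector, rad) and "tvec" (3), from world to camera coordinates, as OpenCV has them; the wrist camera has in their place "hand_eye" (4x4, takes a point from camera to tool coordinates, whose origin is the TCP and whose axes are the tool frame's). Camera axes: x right, y down, z forward; pixel columns grow to the right and rows downward; lengths in m; the calibration is good to about 2 mm. The wrist camera is an equidistant fisheye: a pixel r from the principal point sees the ray r / f radians off the axis. A picture is of the moment at which its call begins: read the wrist's pose just before it. There is no depth.
- sign_off(): hands the job in, once; it reports no verdict.
Trained networks look in a picture, given as the dict that the camera call returned (one of the last four; its "shot" number tells which), for a name from the list of things; names that differ only in an ending like _2 or _b are one class to them, and where a whole thing is asked for, a point or a joint stands for the part that bears it (a point fixed in the world has none). Each returns a list of dicts, best first, with "p" (0 to 1); they miss things now and then, are a little off and sometimes report something else, mostly with a low value. They report only what shows in the picture. A call takes as long as a camera call.
- masks_of(picture, label): "region" (480x640 bool, what is visible of it) and "xy" ([column, row] in pixels, amid what is visible of it).
The state is a dict: "clock": time; "qpos": joint angles; "qd": joint speeds; "effort": joint torques, N m; "position": TCP position; "ee_rot": TCP orientation; "contact_force": force on the tool from outside, world axes, zero at the start; "moment": the same for the moment, N m; "width": finger opening in m.
Only numpy, scipy, OpenCV 4.12 (cv2) and the standard library are available. Lean on these libraries where they do the work, as an engineer would, in place of code of your own. Each camera call takes 0.05 s, during which the arm holds its last target. There are 200 camera calls.

TASK

Turn the food processor's accessory carousel by its top bar or its empty post, keeping off the stored accessories, until the empty post stands over the yellow mark on the foot. Then put the loose chopping blade (red grip) on that post: the post is square and its flats may face any way, so feel for the fit by turning the blade under light pressure, and press it gently right home past the spring catch. Let go with the post still over the mark, and leave the glass beaker, the tin and the dropper bottle where they stand.

Things in the scene. Friction and masses are not known exactly. Their poses are not given: they have to be found in the camera images.
- rack: accessory carousel standing fixed on the bare table: round grey foot, 130 mm across, with a tongue that reaches 111 mm out from its centre. Origin: centre of the foot's underside, on the carousel's upright axis. Its -x axis points along the tongue
- front_mark (a point): yellow dot on the foot's tongue, 95 mm from the axis, 10 mm above the table: the loading position
- head (a joint): angle of the turning head on the foot, rad, growing anticlockwise seen from above; 0 when the empty post stands exactly over the yellow dot. It turns without end, starts between 0.8 and 2.8, and stays where it is left: about 0.15 Nm of friction
- knob (a point): grip point in the middle of the black bar on top of the head, on the axis, 138 mm above the table. The bar is 60 mm long, 14 mm thick and 32 mm high (from 119 to 151 mm above the table) and runs along this frame's x, that is along the branch of the empty post. This frame turns with the head, z up
- seat (a point): centre of the empty post's seat: top of a rubber ring, 28 mm across, on the black boss at the end of the empty branch, 95 mm from the axis, 58 mm above the table; it yields 1 mm per 4 N, at most 3 mm. This frame turns with the head (-x outward along the branch, z up). The three other branches, at 90 degrees, carry stored accessories, up to 130 mm above the table and 50 mm round their posts
- post_top (a point): top of the empty post, 30 mm above the seat. The steel post is 16 mm square, the top 6 mm tapering to 9 mm square. This frame turns with the head, not with the post: the post is held fast in its boss and its flats do not follow the branch: they may face any way, differently each time, and are not measured
- catch (a point): on the post's axis, 10 mm above the seat: here two spring balls stand 2 mm out of opposite faces of the post. Pushing a hub on past them, from 13 mm above the seat, takes some 3 to 10 N, more than the blade's weight; they snap into a groove of the hub when it is home
- stored: the three accessories stored on the other branches (white dough paddle, grey-hubbed chopping blade, slicing disc), fixed to the turning head; origin on the carousel's axis, 38 mm above the table
- blade: loose chopping blade, 90 to 140 g, upright on the plywood (6.5 mm above the table): black hub 34 mm across, 40 mm high; two thin steel blades reach 50 mm from the axis, 8 to 30 mm above the underside. Origin: centre of the underside, z up. From below, a square bore 17.4 mm wide, 34 mm deep, flats along x and y, goes on the post in any quarter turn, within 0.08 rad. Home, its underside lies on the seat
- blade_grip (a point): middle of the red grip on top of the blade's hub, 56 mm above its underside: a flat block 34 mm long (along the blade's x), 18 mm thick (along its y), 32 mm high (40 to 72 mm above the underside). Take it here. The spring catch bears only gentle handling: never press the blade on the carousel with more than 30 N
- beaker_250: glass beaker, 73 mm across, 103 mm high, bystander; origin at the centre of its underside
- salve_tin: round white tin, 59 mm across, 28 mm high, bystander; origin at the centre of its underside
- dropper_bottle: small blue dropper bottle on the near part of the plywood (not the one far back), 33 mm across, 106 mm high, bystander; origin at the centre of its underside

How it is judged:
On the way, in this order (a step that is already met when the one before it is completed fails the run):
1. the empty post is turned over the yellow mark (within 20 mm) and stands still there, the blade not yet on it (horizontal distance between seat and front_mark below 0.02 m and velocity of joint head between -0.1 and 0.1 rad/s and horizontal distance between blade and seat above 0.06 m), for 0.2 s.
2. the blade is home on the post: underside within 3 mm of the seat, centred within 4 mm, upright (z of blade in the frame of seat between -0.003 and 0.003 m and horizontal distance between blade and seat below 0.004 m and angle between blade's own z axis and vertical below 0.08 rad), for 0.2 s.
At the end, for the whole second after the job is handed in: the blade sits home on the empty post (underside within 3 mm of the seat, centred within 4 mm, upright within 0.08 rad), the post is over the yellow mark within 25 mm, and blade and carousel are at rest (all of step 2 and horizontal distance between seat and front_mark below 0.025 m and linear speed of blade below 0.02 m/s and velocity of joint head between -0.05 and 0.05 rad/s); the robot touches nothing.
It fails at once if the blade is pressed on the carousel with more than 30 N (contact force between blade and rack above 30 N).
It fails at once if the fingers or the arm push on the stored accessories with more than 5 N (contact force between any of the fingers, the arm and stored above 5 N).
It fails at once if the beaker, the tin or the dropper bottle is moved by more than 30 mm (distance of any of beaker_250, salve_tin, dropper_bottle from where it was at the start of the episode above 0.03 m).
It also fails if it takes over 72 s, if anything falls off the work surface, if the arm or the gripper's body presses on something with over 40 N, if the wrist force passes 120 N, or if a joint passes its speed limit or range.

## Working session

There is one attempt and no reset: what is moved stays moved. The work goes in short steps, Python scripts to look and compute and a tool call to move; the robot and the scene stay as the last step left them, time stands still between calls to the robot, and variables do not carry over. Pictures are saved under pics/ and viewed, about 8 in all and at most 12, crops included, and the job is handed in when it is done.

Besides the shell and the picture viewer there is one more tool, called after "Request:" by a JSON object that holds its "method" and its "body". play_rows: Moves the arm, as the interface text tells. Its arguments: {"type":"object","properties":{"series":{"type":"array"},"squeeze":{"type":"number"}},"required":["series"]}

```bash
mkdir -p pics; cat > h.py <<'E'
import numpy as np, cv2
from rig import get_state, get_image, sign_off, masks_of, tips_ahead
from scipy.spatial.transform import Rotation as R
def foc(im): return 240/np.tan(np.radians(im['vfov'])/2)
def ray(im,uv,st=None):
    f=foc(im); d=np.array([uv[0]-im['cx'],uv[1]-im['cy']],float)
    if 'hand_eye' in im:
        r=np.hypot(*d); t=r/f; v=np.array([*(d/max(r,1e-9)*np.sin(t)),np.cos(t)])
        H=np.array(im['hand_eye']); q=st['ee_rot']; Rt=R.from_quat([*q[1:],q[0]]).as_matrix()
        return Rt@H[:3,3]+np.array(st['position']), Rt@H[:3,:3]@v
    v=np.array([d[0]/f,d[1]/f,1]); Rm=cv2.Rodrigues(np.array(im['rvec'],float))[0]
    return -Rm.T@np.array(im['tvec'],float).ravel(), Rm.T@v
def atz(im,uv,z,st=None):
    o,v=ray(im,uv,st); return o+v*(z-o[2])/v[2]
def proj(im,P,st=None):
    P=np.array(P,float); f=foc(im)
    if 'hand_eye' in im:
        H=np.array(im['hand_eye']); q=st['ee_rot']; Rt=R.from_quat([*q[1:],q[0]]).as_matrix()
        p=H[:3,:3].T@(Rt.T@(P-np.array(st['position']))-H[:3,3]); r=np.hypot(p[0],p[1]); t=np.arctan2(r,p[2])
        return np.array([im['cx'],im['cy']])+f*t*p[:2]/max(r,1e-9)
    p=cv2.Rodrigues(np.array(im['rvec'],float))[0]@P+np.array(im['tvec'],float).ravel()
    return np.array([im['cx'],im['cy']])+f*p[:2]/p[2]
def save(im,n): cv2.imwrite('pics/'+n+'.png',im['pixels'][:,:,::-1])
E
python3 - <<'E'
from h import *
s=get_state(); print({k:np.round(v,3) for k,v in s.items()}, tips_ahead)
for n in ['top','side']:
    im=get_image(n); save(im,n+'0'); print(n,im['vfov'],'cam',ray(im,(320,240))[0])
    for l in ['rack','knob','seat','stored','blade','blade_grip','beaker_250','salve_tin','dropper_bottle']:
        for m in masks_of(im,l)[:2]: print(l,round(m['p'],2),np.round(m['xy']),m['region'].sum(), np.round(atz(im,m['xy'],0.05)[:2],3))
E
```

```text
{'clock': np.float64(0.0), 'qpos': array([ 1.185,  0.277,  1.506,  0.   ,  1.361, -0.121]), 'qd': array([ 0.001,  0.001, -0.002,  0.   ,  0.   ,  0.001]), 'effort': array([ 2.0000e-03, -4.1676e+01, -2.4581e+01,  0.0000e+00,  1.1000e-02,
       -0.0000e+00]), 'position': array([0.15 , 0.554, 0.241]), 'ee_rot': array([ 0.   ,  0.794,  0.608, -0.001]), 'contact_force': array([ 0.314,  0.688, -0.106]), 'moment': array([-0.042,  0.003, -0.02 ]), 'width': np.float64(0.086)} 0.011
top 51.07554936458734 cam [ 0.50046031 -0.01560269  0.966458  ]
rack 0.72 [218. 311.] 7326 [0.484 0.177]
rack 0.66 [211. 311.] 5441 [0.485 0.19 ]
knob 0.77 [213. 315.] 5232 [0.478 0.186]
knob 0.4 [477. 242.] 1762 [ 0.61  -0.295]
seat 0.93 [214. 312.] 5081 [0.483 0.185]
stored 0.94 [245. 324.] 3331 [0.461 0.129]
blade 0.79 [337. 254.] 444 [ 0.587 -0.038]
blade_grip 0.56 [337. 251.] 512 [ 0.593 -0.038]
beaker_250 0.92 [477. 243.] 1842 [ 0.608 -0.294]
salve_tin 0.83 [295. 172.] 812 [0.742 0.041]
dropper_bottle 0.76 [374. 153.] 373 [ 0.778 -0.108]
side 56.2248471243819 cam [ 1.3008186  -0.30881603  0.53993176]
rack 0.98 [369. 210.] 3963 [0.491 0.185]
rack 0.19 [298. 323.] 859 [ 0.789 -0.113]
knob 0.75 [370. 209.] 3546 [0.485 0.192]
knob 0.6 [370. 203.] 2376 [0.457 0.208]
seat 0.66 [372. 203.] 2559 [0.46  0.211]
stored 0.91 [366. 194.] 1488 [0.409 0.224]
blade 0.76 [295. 262.] 517 [ 0.624 -0.053]
blade_grip 0.69 [295. 259.] 616 [ 0.615 -0.05 ]
blade_grip 0.69 [170. 265.] 1147 [ 0.541 -0.277]
beaker_250 0.58 [172. 261.] 1214 [ 0.53  -0.272]
beaker_250 0.43 [370. 211.] 3829 [0.495 0.187]
salve_tin 0.76 [372. 300.] 856 [0.786 0.026]
dropper_bottle 0.61 [298. 320.] 874 [ 0.783 -0.111]
```

View pics/top0.png

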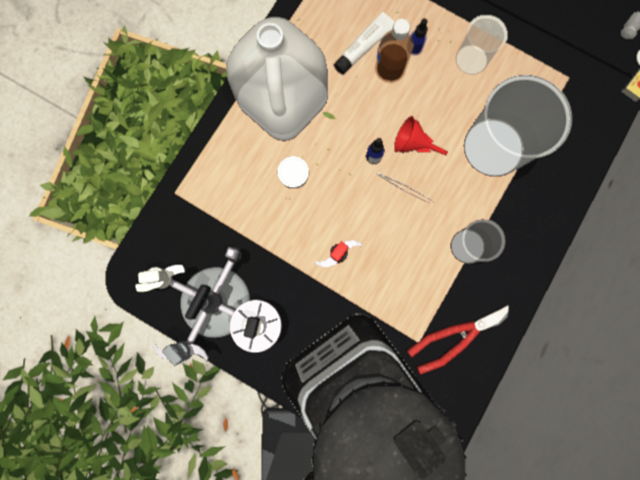

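View pics/side0.png

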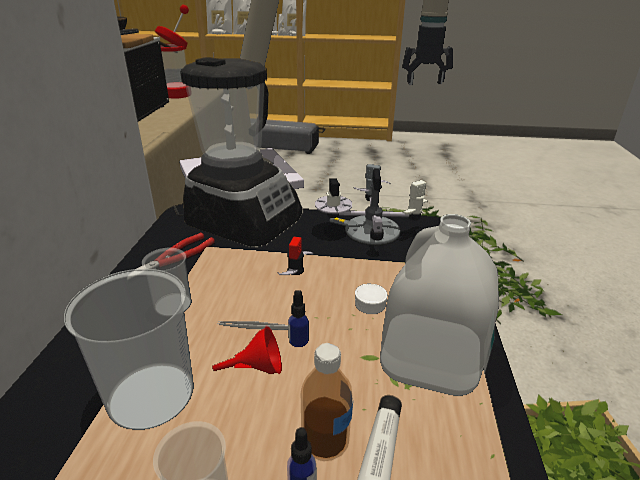

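Top view: the empty post's branch ends at about (233,253), the axis is at about (205,300), and the slicing disc at (256,326) hides the tongue. The blade is at (340,252). A tall blender at (390,430) stands near the arm's path. In the side view a yellow tongue shows at (338,220), under the disc.

```bash
python3 - <<'E'
from h import *
t=get_image('top'); s=get_image('side')
def tri(a,b):
    o1,v1=ray(t,a); o2,v2=ray(s,b); v1/=np.linalg.norm(v1); v2/=np.linalg.norm(v2)
    k=np.linalg.lstsq(np.c_[v1,-v2],o2-o1,rcond=None)[0]; p,q=o1+k[0]*v1,o2+k[1]*v2
    return np.round((p+q)/2,3),round(np.linalg.norm(p-q),3)
print('lid',tri((390,432),(224,68)))
print('grip top',tri((339,250),(296,243)))
for u in [(320,450),(460,450),(390,380),(287,378),(360,316),(402,345)]: print(u,'z.35',np.round(atz(t,u,.35),3),'z.1',np.round(atz(t,u,.1),3))
c=t['pixels'][220:380,110:370][:,:,::-1]; c=cv2.resize(c,None,fx=3,fy=3,interpolation=cv2.INTER_CUBIC)
d=s['pixels'][150:290,270:450][:,:,::-1]; d=cv2.resize(d,None,fx=3,fy=3,interpolation=cv2.INTER_CUBIC)
cv2.imwrite('pics/c1.png',c[:, :780]); cv2.imwrite('pics/d1.png',d)
E
```

```text
lid (array([ 0.353, -0.093,  0.364]), np.float64(0.007))
grip top (array([ 0.593, -0.04 ,  0.072]), np.float64(0.001))
(320, 450) z.35 [ 0.33 -0.01  0.35] z.1 [ 0.261 -0.008  0.1  ]
(460, 450) z.35 [ 0.33  -0.173  0.35 ] z.1 [ 0.262 -0.237  0.1  ]
(390, 380) z.35 [ 0.409 -0.093  0.35 ] z.1 [ 0.372 -0.124  0.1  ]
(287, 378) z.35 [0.411 0.029 0.35 ] z.1 [0.375 0.048 0.1  ]
(360, 316) z.35 [ 0.484 -0.058  0.35 ] z.1 [ 0.477 -0.075  0.1  ]
(402, 345) z.35 [ 0.45  -0.108  0.35 ] z.1 [ 0.429 -0.145  0.1  ]
```

View pics/c1.png

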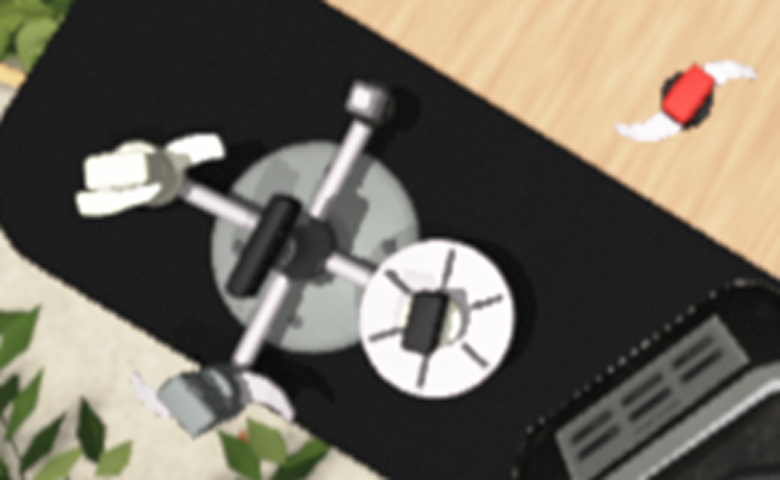

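```bash
python3 - <<'E'
from h import *
t=get_image('top'); s=get_image('side')
g=lambda x,y,z: np.round(atz(t,(x/3+110,y/3+220),z),3)
k=g(265,247,.145);print('knob',k,'e',g(287,207,.151),g(243,287,.145)); p=g(370,100,.088); print('post',p); print('foot',g(315,247,.008))
d=p-k; print('branch',np.hypot(d[0],d[1]),np.arctan2(d[1],d[0]))
print('blade grip top',g(688,92,.0785),'ends',g(697,68,.0785),g(678,115,.0785),'tips',g(755,72,.025),g(617,130,.025))
for n in ['front_mark','rack']:
  for m in masks_of(s,n)[:2]: print(n,m['p'],m['xy'])
hsv=cv2.cvtColor(s['pixels'],cv2.COLOR_RGB2HSV); y=cv2.inRange(hsv,(20,120,100),(35,255,255))[190:250,300:400]
q=np.argwhere(y); print(len(q)); 
if len(q): c=q.mean(0)+[190,300]; print(c[::-1],q.min(0),q.max(0),atz(s,c[::-1],.01))
E
```

```text
knob [0.5   0.189 0.145] e [0.521 0.177 0.151] [0.479 0.2   0.145]
post [0.585 0.145 0.088]
foot [0.5   0.192 0.008]
branch 0.09571311299921237 -0.4776653823627495
blade grip top [ 0.591 -0.041  0.079] ends [ 0.605 -0.046  0.079] [ 0.577 -0.035  0.079] tips [ 0.609 -0.084  0.025] [0.572 0.002 0.025]
front_mark 0.87 [372.6, 210.1]
rack 0.55 [372.5, 210.3]
27
[341.22222222 219.        ] [20 34] [31 87] [0.43833122 0.14000283 0.01      ]
```

View pics/d1.png

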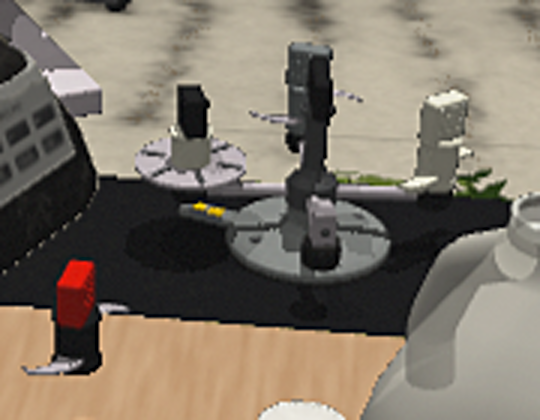

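```bash
python3 - <<'E'
from h import *
s=get_image('side')
hsv=cv2.cvtColor(s['pixels'],cv2.COLOR_RGB2HSV); y=cv2.inRange(hsv,(20,120,100),(35,255,255))
q=[(c,r) for r,c in np.argwhere(y) if 200<r<230 and 325<c<355]; print(q, np.mean(q,0))
for a in np.arange(-2.7,-1.7,.1): print(round(a,2), np.round(proj(s,[.5+.095*np.cos(a),.191+.095*np.sin(a),.01]),1), np.round(proj(s,[.5+.111*np.cos(a),.191+.111*np.sin(a),.01]),1))
E
```

```text
[(np.int64(336), np.int64(217)), (np.int64(334), np.int64(218)), (np.int64(335), np.int64(218)), (np.int64(336), np.int64(218)), (np.int64(337), np.int64(218)), (np.int64(338), np.int64(218)), (np.int64(335), np.int64(219)), (np.int64(336), np.int64(219)), (np.int64(337), np.int64(219)), (np.int64(338), np.int64(219)), (np.int64(340), np.int64(219)), (np.int64(341), np.int64(219)), (np.int64(342), np.int64(219)), (np.int64(343), np.int64(219)), (np.int64(344), np.int64(219)), (np.int64(339), np.int64(220)), (np.int64(340), np.int64(220)), (np.int64(341), np.int64(220)), (np.int64(342), np.int64(220)), (np.int64(343), np.int64(220)), (np.int64(344), np.int64(220)), (np.int64(339), np.int64(221)), (np.int64(340), np.int64(221)), (np.int64(341), np.int64(221)), (np.int64(342), np.int64(221)), (np.int64(343), np.int64(221))] [339.46153846 219.34615385]
-2.7 [340.7 214. ] [335.7 212. ]
-2.6 [338.4 215.3] [333.1 213.6]
-2.5 [336.5 216.9] [330.8 215.3]
-2.4 [334.9 218.5] [328.9 217.2]
-2.3 [333.7 220.2] [327.4 219.2]
-2.2 [332.7 222. ] [326.3 221.3]
-2.1 [332.2 223.9] [325.6 223.5]
-2.0 [332.1 225.8] [325.4 225.7]
-1.9 [332.3 227.8] [325.6 228. ]
-1.8 [333.  229.8] [326.3 230.4]
-1.7 [334.  231.8] [327.5 232.7]
```

Request:
{"method": "play_rows", "body": {"series": [{"fingers": -1, "dx": 36, "dy": -20}, {"fingers": -1, "dx": 36, "dy": -20}, {"fingers": -1, "dx": 36, "dy": -20}, {"fingers": -1, "dx": 36, "dy": -20}, {"fingers": -1, "dx": 36, "dy": -20}, {"fingers": -1, "dx": 36, "dy": -20}]}}

```text
invalid input at $.series[0]: expected keys fingers, dx, dy, dz, turn
```

Request:
{"method": "play_rows", "body": {"series": [{"fingers": -1, "dx": 28, "dy": -29, "dz": 5, "turn": -0.02}, {"fingers": -1, "dx": 28, "dy": -29, "dz": 5, "turn": -0.02}, {"fingers": -1, "dx": 28, "dy": -29, "dz": 5, "turn": -0.02}, {"fingers": -1, "dx": 28, "dy": -29, "dz": 5, "turn": -0.02}, {"fingers": -1, "dx": 28, "dy": -29, "dz": 5, "turn": -0.02}, {"fingers": -1, "dx": 28, "dy": -29, "dz": 5, "turn": -0.02}, {"fingers": -1, "dx": 28, "dy": -29, "dz": 5, "turn": -0.02}, {"fingers": -1, "dx": 28, "dy": -29, "dz": 5, "turn": -0.02}, {"fingers": -1, "dx": 28, "dy": -29, "dz": 5, "turn": -0.02}]}}

```text
clock: 2.1
position: [0.4022, 0.2903, 0.2877]
ee_rot: [-0.002, 0.844, 0.537, 0.001]
contact_force: [0.8, 0.7, -0.1]
width: 0.0855
```

Request:
{"method": "play_rows", "body": {"series": [{"fingers": -0.4, "dx": 26, "dy": -28, "dz": 5, "turn": -0.01}, {"fingers": -0.4, "dx": 26, "dy": -26, "dz": 5, "turn": -0.01}, {"fingers": -0.4, "dx": 24, "dy": -25, "dz": 5, "turn": 0}, {"fingers": -0.4, "dx": 19, "dy": -20, "dz": 0, "turn": 0}, {"fingers": -0.4, "dx": 0, "dy": 0, "dz": 0, "turn": 0}]}}

```text
clock: 2.52
position: [0.5068, 0.1795, 0.3053]
ee_rot: [0.001, 0.851, 0.524, 0.004]
contact_force: [0.8, 0.6, -0.2]
width: 0.0599
```

```bash
python3 - <<'E'
from h import *
st=get_state(); w=get_image('wrist'); s=get_image('side'); print(np.round(st['position'],4),np.round(st['ee_rot'],3),np.round(st['qpos'],3),st['width'],w['vfov'])
print(np.round(w['hand_eye'],3))
for z in (.145,.151):print('knob pred px',proj(w,[.5,.19,z],st),proj(w,[.585,.145,.088],st))
cv2.imwrite('pics/ws.png',np.hstack([w['pixels'],s['pixels'][:,140:620]])[:,:,::-1][:, :])
im=np.hstack([w['pixels'],s['pixels'][:,140:620]])[:,:,::-1]; cv2.imwrite('pics/ws.png',cv2.resize(im,(800,343),interpolation=cv2.INTER_AREA)); save(w,'w1')
E
```

```text
[0.5068 0.1795 0.3053] [0.001 0.851 0.524 0.004] [ 2.100e-01  1.860e-01  1.472e+00  1.000e-03  1.476e+00 -8.940e-01] 0.05994199057276785 65.70646984690485
[[ 1.     0.     0.     0.001]
 [-0.     0.959  0.285 -0.072]
 [-0.    -0.285  0.959 -0.131]
 [ 0.     0.     0.     1.   ]]
knob pred px [324.04619441 205.99617435] [320.5679176  286.46061215]
knob pred px [324.2010374  207.58727166] [320.5679176  286.46061215]
```

View pics/ws.png

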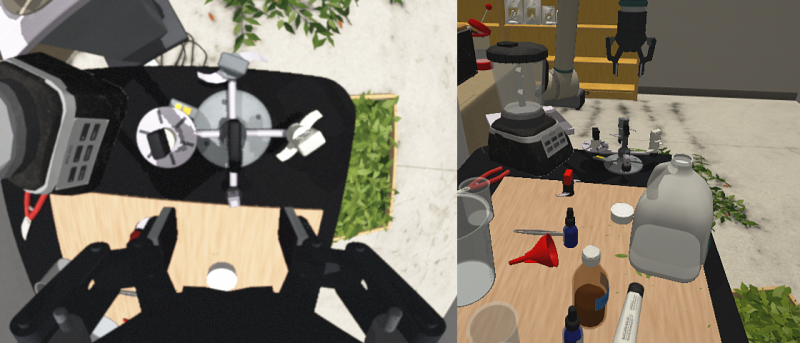

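```bash
python3 - <<'E'
from h import *
w=get_image('wrist'); st=get_state()
c=w['pixels'][60:310,170:470][:,:,::-1]; cv2.imwrite('pics/w1c.png',cv2.resize(c,None,fx=2.4,fy=2.4,interpolation=cv2.INTER_CUBIC))
hsv=cv2.cvtColor(w['pixels'],cv2.COLOR_RGB2HSV); y=cv2.inRange(hsv,(20,120,120),(32,255,255)); n,l,ss,cc=cv2.connectedComponentsWithStats(y)
for i in range(1,n):
    if ss[i,4]>8 and 200<cc[i][0]<320 and cc[i][1]<240: print(ss[i],cc[i],np.round(atz(w,cc[i],.01,st),4))
E
```

```text
[244 150   9   8  47] [248.31914894 153.68085106] [0.4268 0.1342 0.01  ]
[254 155  12  11  84] [260.11904762 159.27380952] [0.439  0.1434 0.01  ]
```

View pics/w1c.png

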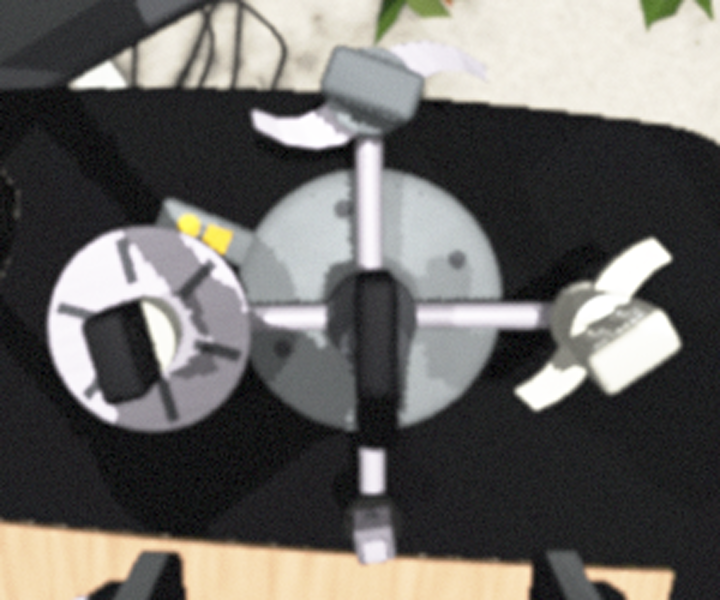

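```bash
python3 - <<'E'
from h import *
w=get_image('wrist'); st=get_state()
g=lambda x,y,z: np.round(atz(w,(x/2.4+170,y/2.4+60),z,st),4)
f=g(372,300,.008);p=g(374,549,.088); print('foot',f,'bar',g(377,275,.151),g(377,400,.151),g(377,440,.125),'post',p)
d=p-f;print(np.hypot(d[0],d[1]),np.arctan2(d[1],d[0]), 'mark',np.arctan2(.1342-f[1],.4268-f[0]))
print(np.roll(st['ee_rot'],-1), 'tool y ang', np.arctan2(*R.from_quat(np.roll(st['ee_rot'],-1)).as_matrix()[[1,0],1]))
E
```

```text
foot [0.4996 0.1971 0.008 ] bar [0.4723 0.2085 0.151 ] [0.5096 0.1902 0.151 ] [0.5298 0.1812 0.125 ] post [0.5842 0.1544 0.088 ]
0.09476523624198913 -0.46742295680226603 mark -2.429020516935449
[ 0.85004919  0.52669295  0.0028262  -0.00170782] tool y ang -0.4613788801902903
```

Request:
{"method": "play_rows", "body": {"series": [{"fingers": -0.4, "dx": -7, "dy": 14, "dz": -30, "turn": 0}, {"fingers": -0.4, "dx": 0, "dy": 0, "dz": -35, "turn": 0}, {"fingers": -0.4, "dx": 0, "dy": 0, "dz": -35, "turn": 0}, {"fingers": -0.4, "dx": 0, "dy": 0, "dz": -25, "turn": 0}, {"fingers": -0.4, "dx": 0, "dy": 0, "dz": 0, "turn": 0}]}}

```text
clock: 3.13
position: [0.49, 0.2053, 0.1799]
ee_rot: [-0.002, 0.847, 0.531, 0.007]
contact_force: [-0.1, 0.5, -0.4]
width: 0.0599
```

```bash
python3 - <<'E'
from h import *
st=get_state(); w=get_image('wrist'); print(np.round(st['position'],4),st['width'])
cv2.imwrite('pics/w2.png',w['pixels'][:,:,::-1]); print(proj(w,[.4995,.195,.151],st))
E
```

```text
[0.49   0.2053 0.1799] 0.05994493108605507
[305.0054659  311.23213697]
```

View pics/w2.png

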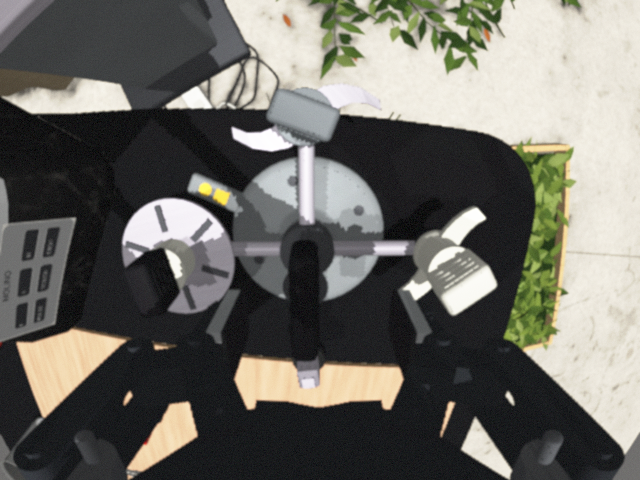

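Wrist view: the bar runs down column 305, which matches the predicted axis at (305,311). The stored accessories lie outside the fingers.

Request:
{"method": "play_rows", "body": {"series": [{"fingers": -0.4, "dx": 9, "dy": -10, "dz": 0, "turn": 0}, {"fingers": -0.4, "dx": 0, "dy": 0, "dz": -20, "turn": 0}, {"fingers": -0.4, "dx": 0, "dy": 0, "dz": -17, "turn": 0}, {"fingers": 0.7, "dx": 0, "dy": 0, "dz": 0, "turn": 0}, {"fingers": 0.7, "dx": 0, "dy": 0, "dz": 0, "turn": 0}, {"fingers": 0.7, "dx": 0, "dy": 0, "dz": 0, "turn": 0}, {"fingers": 0.7, "dx": 0, "dy": 0, "dz": 0, "turn": 0}, {"fingers": 0.7, "dx": 0, "dy": 0, "dz": 0, "turn": 0}], "squeeze": 40}}

```text
clock: 3.85
position: [0.5045, 0.1905, 0.156]
ee_rot: [0.006, 0.845, 0.535, 0.01]
contact_force: [3.6, 9.4, -14.5]
width: 0.0132
```

Request:
{"method": "play_rows", "body": {"series": [{"fingers": 0.7, "dx": 0, "dy": 0, "dz": 0, "turn": 0}]}}

```text
clock: 3.93
position: [0.5045, 0.1906, 0.156]
ee_rot: [0.006, 0.845, 0.535, 0.01]
contact_force: [2.1, 1.5, -9.6]
width: 0.0135
```

Request:
{"method": "play_rows", "body": {"series": [{"fingers": 0.2, "dx": 0, "dy": 0, "dz": 0, "turn": 0}, {"fingers": 0.2, "dx": 0, "dy": 0, "dz": 0, "turn": 0}, {"fingers": 0.2, "dx": 0, "dy": 0, "dz": -8, "turn": 0}, {"fingers": 0.2, "dx": 0, "dy": 0, "dz": -4, "turn": 0}, {"fingers": 0.2, "dx": 0, "dy": 0, "dz": 0, "turn": 0}]}}

```text
clock: 4.35
position: [0.5089, 0.1917, 0.1489]
ee_rot: [0.008, 0.845, 0.535, 0.016]
contact_force: [-0.0, -0.3, 0.1]
width: 0.0337
```

Request:
{"method": "play_rows", "body": {"series": [{"fingers": 0.2, "dx": -8, "dy": 3, "dz": -5, "turn": 0}, {"fingers": 0.2, "dx": 0, "dy": 0, "dz": -2, "turn": 0}, {"fingers": 0.8, "dx": 0, "dy": 0, "dz": 0, "turn": 0}, {"fingers": 0.8, "dx": 0, "dy": 0, "dz": 0, "turn": 0}, {"fingers": 0.8, "dx": 0, "dy": 0, "dz": 0, "turn": 0}, {"fingers": 0.8, "dx": 0, "dy": 0, "dz": 0, "turn": 0}]}}

```text
clock: 4.85
position: [0.4991, 0.1934, 0.1418]
ee_rot: [0.009, 0.844, 0.536, 0.014]
contact_force: [0.7, -0.1, -1.2]
width: 0.0127
```

Request:
{"method": "play_rows", "body": {"series": [{"fingers": 0.8, "dx": 0, "dy": 0, "dz": 0, "turn": -0.1}, {"fingers": 0.8, "dx": 0, "dy": 0, "dz": 0, "turn": -0.1}, {"fingers": 0.8, "dx": 0, "dy": 0, "dz": 0, "turn": -0.1}, {"fingers": 0.8, "dx": 0, "dy": 0, "dz": 0, "turn": -0.1}, {"fingers": 0.8, "dx": 0, "dy": 0, "dz": 0, "turn": 0}]}}

```text
clock: 5.27
position: [0.4994, 0.1939, 0.1417]
ee_rot: [0.012, 0.937, 0.35, 0.012]
contact_force: [0.0, -0.4, 0.3]
width: 0.0133
```

Request:
{"method": "play_rows", "body": {"series": [{"fingers": 0.8, "dx": 0, "dy": 0, "dz": 0, "turn": -0.11}, {"fingers": 0.8, "dx": 0, "dy": 0, "dz": 0, "turn": -0.11}, {"fingers": 0.8, "dx": 0, "dy": 0, "dz": 0, "turn": -0.11}, {"fingers": 0.8, "dx": 0, "dy": 0, "dz": 0, "turn": -0.11}, {"fingers": 0.8, "dx": 0, "dy": 0, "dz": 0, "turn": -0.11}, {"fingers": 0.8, "dx": 0, "dy": 0, "dz": 0, "turn": -0.11}, {"fingers": 0.8, "dx": 0, "dy": 0, "dz": 0, "turn": -0.11}, {"fingers": 0.8, "dx": 0, "dy": 0, "dz": 0, "turn": -0.11}, {"fingers": 0.8, "dx": 0, "dy": 0, "dz": 0, "turn": -0.11}, {"fingers": 0.8, "dx": 0, "dy": 0, "dz": 0, "turn": -0.11}, {"fingers": 0.8, "dx": 0, "dy": 0, "dz": 0, "turn": -0.11}, {"fingers": 0.8, "dx": 0, "dy": 0, "dz": 0, "turn": -0.11}, {"fingers": 0.8, "dx": 0, "dy": 0, "dz": 0, "turn": -0.11}, {"fingers": 0.8, "dx": 0, "dy": 0, "dz": 0, "turn": -0.1}, {"fingers": 0.8, "dx": 0, "dy": 0, "dz": 0, "turn": 0}]}}

```text
clock: 6.52
position: [0.5017, 0.1937, 0.1418]
ee_rot: [0.018, 0.913, -0.408, 0.0]
contact_force: [-0.2, -1.4, 0.2]
width: 0.0132
```

Request:
{"method": "play_rows", "body": {"series": [{"fingers": 0.8, "dx": 0, "dy": 0, "dz": 0, "turn": -0.04}, {"fingers": 0.8, "dx": 0, "dy": 0, "dz": 0, "turn": 0}, {"fingers": 0.8, "dx": 0, "dy": 0, "dz": 0, "turn": 0}, {"fingers": 0.1, "dx": 0, "dy": 0, "dz": 0, "turn": 0}, {"fingers": 0.1, "dx": 0, "dy": 0, "dz": 0, "turn": 0}, {"fingers": 0.1, "dx": 0, "dy": 0, "dz": 20, "turn": 0}, {"fingers": 0.1, "dx": 0, "dy": 0, "dz": 40, "turn": 0}, {"fingers": 0.1, "dx": 10, "dy": -5, "dz": 40, "turn": 0}, {"fingers": -0.2, "dx": 20, "dy": -10, "dz": 40, "turn": 0}, {"fingers": -0.2, "dx": 0, "dy": 0, "dz": 0, "turn": 0}]}}

```text
clock: 7.35
position: [0.5273, 0.1793, 0.2818]
ee_rot: [0.019, 0.91, -0.414, -0.003]
contact_force: [1.9, 0.8, 0.9]
width: 0.0514
```

```bash
python3 - <<'E'
from h import *
st=get_state(); w=get_image('wrist'); s=get_image('side'); t=get_image('top'); print(np.round(st['position'],4),np.round(st['ee_rot'],3),np.round(st['qpos'],3),st['clock'])
a=-2.43; P=[.4995+.095*np.cos(a),.194+.095*np.sin(a),.088]
print(P,proj(w,P,st),proj(t,P),proj(s,P))
cr=lambda im,u,n: cv2.resize(im['pixels'][int(u[1])-n:int(u[1])+n,int(u[0])-n:int(u[0])+n][:,:,::-1],(400,400),interpolation=cv2.INTER_CUBIC)
cv2.imwrite('pics/w3.png',np.hstack([cv2.resize(w['pixels'][:,:,::-1],(533,400)),cr(t,proj(t,P),50)[:, :267]]))
cv2.imwrite('pics/w3.png',np.hstack([cv2.resize(w['pixels'][:,:,::-1],(400,300)),cv2.resize(s['pixels'][:,:,::-1],(400,300))]))
cv2.imwrite('pics/w3.png',np.vstack([cv2.imread('pics/w3.png'),np.hstack([cv2.resize(cr(t,proj(t,P),50),(300,300)),cv2.resize(cr(s,proj(s,P),50),(300,300)),np.zeros((300,200,3),np.uint8)])]))
save(w,'w3f')
E
```

```text
[0.5273 0.1793 0.2818] [ 0.019  0.91  -0.414 -0.003] [ 0.22   0.247  1.449 -0.027  1.475  1.077] 7.35
[np.float64(0.42755433692366834), np.float64(0.13196112860063486), 0.088] [286.49079949 309.02511537] [238.61399553 345.22188579] [337.40706893 188.89723685]
```

View pics/w3.png

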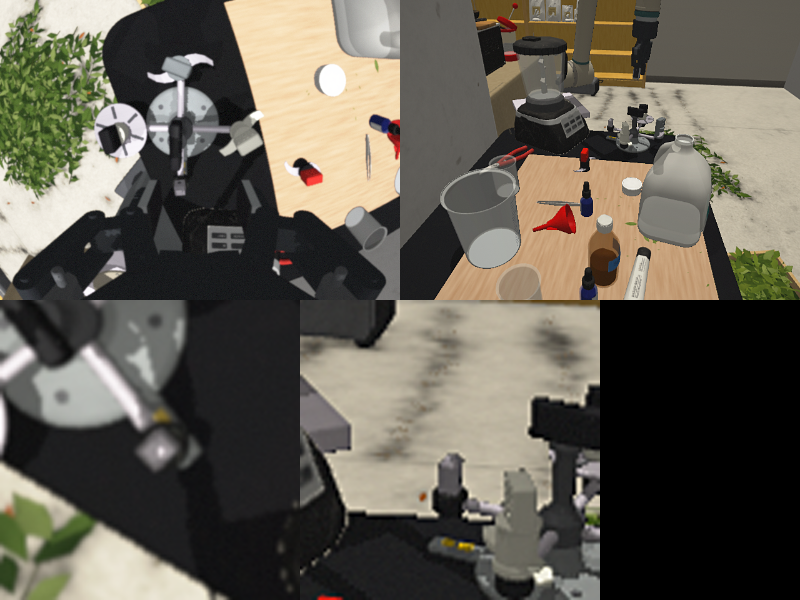

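The views show the post above the yellow mark: in the top view it is within about 3 mm of the predicted point. Next I look at its flats from closer.

Request:
{"method": "play_rows", "body": {"series": [{"fingers": -0.5, "dx": -28, "dy": -16, "dz": -5, "turn": 0}, {"fingers": -0.5, "dx": -28, "dy": -16, "dz": -15, "turn": 0}, {"fingers": -0.5, "dx": -28, "dy": -16, "dz": -20, "turn": 0}, {"fingers": -0.5, "dx": 0, "dy": 0, "dz": -25, "turn": 0}, {"fingers": -0.5, "dx": 0, "dy": 0, "dz": 0, "turn": 0}]}}

```text
clock: 7.92
position: [0.4268, 0.1308, 0.1986]
ee_rot: [0.027, 0.911, -0.411, -0.017]
contact_force: [-0.3, 0.2, 0.2]
width: 0.064
```

```bash
python3 - <<'E'
from h import *
st=get_state(); w=get_image('wrist'); print(np.round(st['position'],4),np.round(st['ee_rot'],4))
P=[.4275,.132,.088]; u=proj(w,P,st); print(u,proj(w,[.4275,.132,.058],st))
x,y=map(int,u); print(x,y)
cv2.imwrite('pics/w4.png',cv2.resize(w['pixels'][max(y-40,0):y+40,x-50:x+50][:,:,::-1],None,fx=7,fy=7,interpolation=cv2.INTER_CUBIC)); save(w,'w4f')
E
```

```text
[0.4268 0.1308 0.1986] [ 0.0272  0.9111 -0.4108 -0.0168]
[319.18055371 227.63776806] [319.444829   214.80426706]
319 227
```

View pics/w4.png

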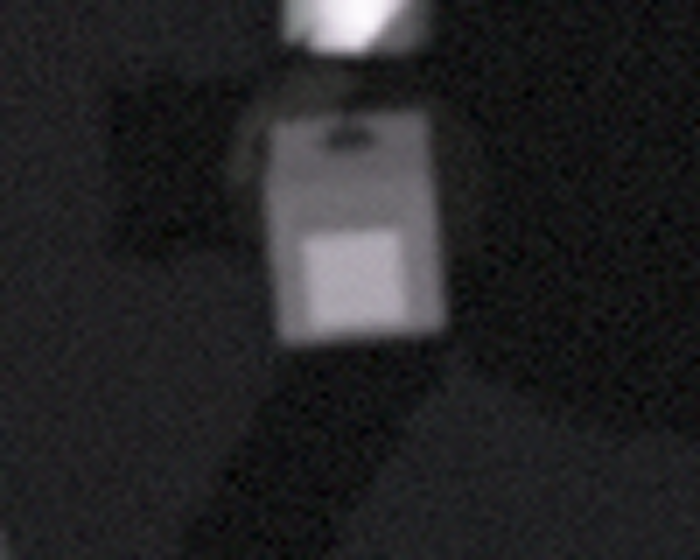

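The post is centred at (319.7,227.4), which matches the prediction to under 1 px. Its flats are rotated about 0.09 rad anticlockwise in the image, so they lie at about -0.76 rad in the world, mod 90°. Now to the blade.

Request:
{"method": "play_rows", "body": {"series": [{"fingers": -0.3, "dx": 10, "dy": -10, "dz": 10, "turn": -0.12}, {"fingers": -0.3, "dx": 20, "dy": -21, "dz": 0, "turn": -0.12}, {"fingers": -0.3, "dx": 20, "dy": -21, "dz": 0, "turn": -0.12}, {"fingers": -0.3, "dx": 20, "dy": -21, "dz": 0, "turn": -0.12}, {"fingers": -0.3, "dx": 20, "dy": -21, "dz": 0, "turn": -0.12}, {"fingers": -0.3, "dx": 20, "dy": -21, "dz": 0, "turn": -0.12}, {"fingers": -0.3, "dx": 20, "dy": -21, "dz": 0, "turn": -0.12}, {"fingers": -0.3, "dx": 20, "dy": -21, "dz": 0, "turn": -0.12}, {"fingers": -0.3, "dx": 14, "dy": -15, "dz": -10, "turn": -0.12}, {"fingers": -0.3, "dx": 0, "dy": 0, "dz": -10, "turn": 0}, {"fingers": -0.3, "dx": 0, "dy": 0, "dz": 0, "turn": 0}]}}

```text
clock: 8.88
position: [0.606, -0.046, 0.1944]
ee_rot: [-0.009, -0.554, 0.832, 0.027]
contact_force: [-0.5, 1.9, -1.0]
width: 0.0555
```

```bash
python3 - <<'E'
from h import *
st=get_state(); w=get_image('wrist'); s=get_image('side'); q=st['ee_rot']; M=R.from_quat(np.roll(q,-1)).as_matrix()
print(np.round(st['position'],4),'yaw',np.arctan2(M[1,0],M[0,0]),'z',M[:,2],np.round(st['qpos'],3),st['clock'])
hsv=cv2.cvtColor(w['pixels'],cv2.COLOR_RGB2HSV); m=cv2.inRange(hsv,(0,150,80),(6,255,255))|cv2.inRange(hsv,(174,150,80),(180,255,255))
n,l,ss,cc=cv2.connectedComponentsWithStats(m)
for i in range(1,n):
    if ss[i,4]>100: print(ss[i],cc[i],atz(w,cc[i],.07,st))
print('pred',proj(w,[.591,-.041,.0785],st))
im=np.vstack([np.hstack([w['pixels'],s['pixels']])]); cv2.imwrite('pics/w5.png',cv2.resize(im[:,:,::-1],(800,300),interpolation=cv2.INTER_AREA)); save(w,'w5f')
E
```

```text
[ 0.606  -0.046   0.1944] yaw -1.966357340433286 z [-0.04407327  0.03486266 -0.99841982] [-0.205  0.378  1.473  0.026  1.341  1.754] 8.8833
[ 306  214   33   56 1403] [321.62865289 241.30719886] [ 0.59403088 -0.04053995  0.07      ]
[ 494  241   99  106 2839] [545.48960902 292.93131384] [ 0.47436781 -0.20371406  0.07      ]
pred [323.79336066 249.01064611]
```

View pics/w5.png

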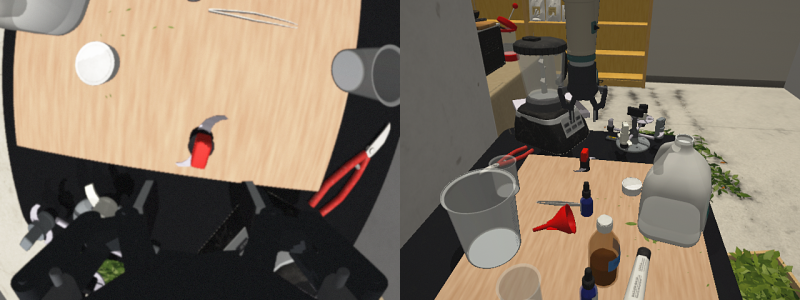

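The wrist view shows the red grip at about (200,150), between the open fingers. The arm is clear of the blender. The tool has drifted about 0.056 rad off vertical, so I test how moves change the tilt.

Request:
{"method": "play_rows", "body": {"series": [{"fingers": -0.3, "dx": 0, "dy": 0, "dz": 40, "turn": 0}, {"fingers": -0.3, "dx": 0, "dy": 0, "dz": 40, "turn": 0}, {"fingers": -0.3, "dx": 0, "dy": 0, "dz": 40, "turn": 0}, {"fingers": -0.3, "dx": 0, "dy": 0, "dz": 0, "turn": 0}]}}

```text
clock: 9.32
position: [0.5995, -0.0392, 0.3191]
ee_rot: [-0.012, -0.559, 0.828, 0.031]
contact_force: [0.2, -0.1, 1.3]
width: 0.0555
```

```bash
cat >> h.py <<'E'
def tilt():
    st=get_state(); M=R.from_quat(np.roll(st['ee_rot'],-1)).as_matrix()
    print('pos',np.round(st['position'],4),'yaw',round(np.arctan2(M[1,0],M[0,0]),3),'z',np.round(M[:2,2],4),'q',np.round(st['qpos'],3),'F',np.round(st['contact_force'],1),'M',np.round(st['moment'],2),'w',round(float(st['width']),4),'t',st['clock'])
E
python3 -c "from h import *; tilt()"
```

```text
pos [ 0.5995 -0.0392  0.3191] yaw -1.954 z [-0.0538  0.0378] q [-0.197  0.317  1.261  0.027  1.624  1.758] F [ 0.2 -0.1  1.3] M [-0.04 -0.03 -0.  ] w 0.0555 t 9.3167
```

Request:
{"method": "play_rows", "body": {"series": [{"fingers": -0.3, "dx": 0, "dy": 0, "dz": -12, "turn": 0}, {"fingers": -0.3, "dx": 0, "dy": 0, "dz": -12, "turn": 0}, {"fingers": -0.3, "dx": 0, "dy": 0, "dz": -12, "turn": 0}, {"fingers": -0.3, "dx": 0, "dy": 0, "dz": -12, "turn": 0}, {"fingers": -0.3, "dx": 0, "dy": 0, "dz": -12, "turn": 0}, {"fingers": -0.3, "dx": 0, "dy": 0, "dz": -12, "turn": 0}, {"fingers": -0.3, "dx": 0, "dy": 0, "dz": -12, "turn": 0}, {"fingers": -0.3, "dx": 0, "dy": 0, "dz": 0, "turn": 0}]}}

```text
clock: 9.98
position: [0.5927, -0.0288, 0.2327]
ee_rot: [-0.01, -0.567, 0.823, 0.03]
contact_force: [-0.9, 0.3, -0.2]
width: 0.0555
```

```bash
python3 -c "from h import *; tilt()"
```

```text
pos [ 0.5927 -0.0288  0.2327] yaw -1.935 z [-0.0499  0.0385] q [-0.183  0.337  1.441  0.029  1.42   1.746] F [-0.9  0.3 -0.2] M [-0.01 -0.02 -0.02] w 0.0555 t 9.9833
```

Request:
{"method": "play_rows", "body": {"series": [{"fingers": -0.3, "dx": 0, "dy": 0, "dz": 0, "turn": 0}, {"fingers": -0.3, "dx": 0, "dy": 0, "dz": 0, "turn": 0}, {"fingers": -0.3, "dx": 0, "dy": 0, "dz": 0, "turn": 0}, {"fingers": -0.3, "dx": 0, "dy": 0, "dz": 0, "turn": 0}, {"fingers": -0.3, "dx": 0, "dy": 0, "dz": 0, "turn": 0}, {"fingers": -0.3, "dx": 0, "dy": 0, "dz": 0, "turn": 0}]}}

```text
clock: 10.48
position: [0.5913, -0.0264, 0.2333]
ee_rot: [-0.01, -0.569, 0.822, 0.03]
contact_force: [-0.4, -0.8, -0.2]
width: 0.0557
```

```bash
python3 -c "from h import *; tilt()"
```

```text
pos [ 0.5913 -0.0264  0.2333] yaw -1.931 z [-0.0502  0.0388] q [-0.18   0.334  1.443  0.03   1.421  1.745] F [-0.4 -0.8 -0.2] M [-0.01  0.01  0.01] w 0.0557 t 10.4833
```

Request:
{"method": "play_rows", "body": {"series": [{"fingers": -0.3, "dx": 8, "dy": 0, "dz": 0, "turn": 0}, {"fingers": -0.3, "dx": 8, "dy": 0, "dz": 0, "turn": 0}, {"fingers": -0.3, "dx": 8, "dy": 0, "dz": 0, "turn": 0}, {"fingers": -0.3, "dx": 8, "dy": 0, "dz": 0, "turn": 0}, {"fingers": -0.3, "dx": 8, "dy": 0, "dz": 0, "turn": 0}, {"fingers": -0.3, "dx": 0, "dy": 0, "dz": 0, "turn": 0}]}}

```text
clock: 10.98
position: [0.6374, -0.027, 0.2346]
ee_rot: [-0.008, -0.569, 0.822, 0.029]
contact_force: [0.5, -1.0, 0.5]
width: 0.0554
```

```bash
python3 -c "from h import *; tilt()"
```

```text
pos [ 0.6374 -0.027   0.2346] yaw -1.931 z [-0.0454  0.0382] q [-0.168  0.401  1.336  0.03   1.456  1.758] F [ 0.5 -1.   0.5] M [ 0.   -0.03  0.  ] w 0.0554 t 10.9833
```

Request:
{"method": "play_rows", "body": {"series": [{"fingers": -0.3, "dx": 32, "dy": 0, "dz": 0, "turn": 0}, {"fingers": -0.3, "dx": 32, "dy": 0, "dz": 0, "turn": 0}, {"fingers": -0.3, "dx": 32, "dy": 0, "dz": 0, "turn": 0}, {"fingers": -0.3, "dx": 0, "dy": 0, "dz": 0, "turn": 0}, {"fingers": -0.3, "dx": 0, "dy": 0, "dz": 0, "turn": 0}]}}

```text
clock: 11.4
position: [0.7347, -0.0265, 0.2304]
ee_rot: [-0.012, -0.569, 0.822, 0.032]
contact_force: [0.1, -0.0, 0.0]
width: 0.0558
```

```bash
python3 -c "from h import *; tilt()"
```

```text
pos [ 0.7347 -0.0265  0.2304] yaw -1.931 z [-0.0555  0.0393] q [-0.146  0.562  1.071  0.031  1.569  1.784] F [ 0.1 -0.   0. ] M [-0.07 -0.02 -0.03] w 0.0558 t 11.4
```

Request:
{"method": "play_rows", "body": {"series": [{"fingers": -0.3, "dx": -10, "dy": 0, "dz": 0, "turn": 0}, {"fingers": -0.3, "dx": -10, "dy": 0, "dz": 0, "turn": 0}, {"fingers": -0.3, "dx": -10, "dy": 0, "dz": 0, "turn": 0}, {"fingers": -0.3, "dx": -10, "dy": 0, "dz": 0, "turn": 0}, {"fingers": -0.3, "dx": -10, "dy": 0, "dz": 0, "turn": 0}, {"fingers": -0.3, "dx": -10, "dy": 0, "dz": 0, "turn": 0}, {"fingers": -0.3, "dx": -10, "dy": 0, "dz": 0, "turn": 0}, {"fingers": -0.3, "dx": -10, "dy": 0, "dz": 0, "turn": 0}, {"fingers": -0.3, "dx": -10, "dy": 0, "dz": 0, "turn": 0}, {"fingers": -0.3, "dx": -10, "dy": 0, "dz": 0, "turn": 0}, {"fingers": -0.3, "dx": -10, "dy": 0, "dz": 0, "turn": 0}, {"fingers": -0.3, "dx": 0, "dy": 0, "dz": 0, "turn": 0}]}}

```text
clock: 12.4
position: [0.6074, -0.0256, 0.2288]
ee_rot: [-0.017, -0.569, 0.822, 0.036]
contact_force: [-0.6, 0.0, 0.0]
width: 0.0552
```

```bash
python3 -c "from h import *; tilt()"
```

```text
pos [ 0.6074 -0.0256  0.2288] yaw -1.931 z [-0.0686  0.0401] q [-0.173  0.371  1.399  0.028  1.446  1.754] F [-0.6  0.   0. ] M [-0.04 -0.03 -0.07] w 0.0552 t 12.4
```

Request:
{"method": "play_rows", "body": {"series": [{"fingers": -0.3, "dx": -32, "dy": 24, "dz": 0, "turn": 0}, {"fingers": -0.3, "dx": -32, "dy": 24, "dz": 0, "turn": 0}, {"fingers": -0.3, "dx": -32, "dy": 24, "dz": 0, "turn": 0}, {"fingers": -0.3, "dx": 0, "dy": 0, "dz": 0, "turn": 0}, {"fingers": -0.3, "dx": 0, "dy": 0, "dz": 0, "turn": 0}]}}

```text
clock: 12.82
position: [0.5064, 0.0469, 0.2282]
ee_rot: [-0.017, -0.567, 0.823, 0.036]
contact_force: [1.2, -0.4, 0.3]
width: 0.0552
```

```bash
python3 -c "from h import *; tilt()"
```

```text
pos [0.5064 0.0469 0.2282] yaw -1.935 z [-0.068   0.0402] q [-0.069  0.22   1.622  0.036  1.371  1.856] F [ 1.2 -0.4  0.3] M [-0.03 -0.09 -0.04] w 0.0552 t 12.8167
```

Request:
{"method": "play_rows", "body": {"series": [{"fingers": -0.3, "dx": 10, "dy": -8, "dz": 0, "turn": 0}, {"fingers": -0.3, "dx": 10, "dy": -8, "dz": 0, "turn": 0}, {"fingers": -0.3, "dx": 10, "dy": -8, "dz": 0, "turn": 0}, {"fingers": -0.3, "dx": 10, "dy": -8, "dz": 0, "turn": 0}, {"fingers": -0.3, "dx": 10, "dy": -8, "dz": 0, "turn": 0}, {"fingers": -0.3, "dx": 10, "dy": -8, "dz": 0, "turn": 0}, {"fingers": -0.3, "dx": 10, "dy": -8, "dz": 0, "turn": 0}, {"fingers": -0.3, "dx": 10, "dy": -8, "dz": 0, "turn": 0}, {"fingers": -0.3, "dx": 0, "dy": 0, "dz": 0, "turn": 0}]}}

```text
clock: 13.57
position: [0.6036, -0.0318, 0.2266]
ee_rot: [-0.015, -0.565, 0.825, 0.032]
contact_force: [-0.8, -0.6, 0.6]
width: 0.0555
```

```bash
python3 -c "from h import *; tilt()"
```

```text
pos [ 0.6036 -0.0318  0.2266] yaw -1.941 z [-0.0609  0.0369] q [-0.183  0.363  1.417  0.026  1.429  1.754] F [-0.8 -0.6  0.6] M [-0.04  0.01 -0.01] w 0.0555 t 13.5667
```

The lean lies almost wholly about the jaw axis: along the jaws it is only 0.01 rad. So the blade stays upright when gripped. Going down to grasp.

Request:
{"method": "play_rows", "body": {"series": [{"fingers": -0.3, "dx": -11, "dy": -9, "dz": -20, "turn": 0}, {"fingers": -0.3, "dx": 0, "dy": 0, "dz": -25, "turn": 0}, {"fingers": -0.3, "dx": 0, "dy": 0, "dz": -25, "turn": 0}, {"fingers": -0.3, "dx": 0, "dy": 0, "dz": -20, "turn": 0}, {"fingers": -0.3, "dx": 0, "dy": 0, "dz": 0, "turn": 0}]}}

```text
clock: 13.98
position: [0.5985, -0.0478, 0.1323]
ee_rot: [-0.013, -0.562, 0.827, 0.031]
contact_force: [-1.3, 0.5, -1.2]
width: 0.0556
```

```bash
python3 - <<'E'
from h import *
st=get_state(); w=get_image('wrist'); tilt()
hsv=cv2.cvtColor(w['pixels'],cv2.COLOR_RGB2HSV); m=cv2.inRange(hsv,(0,150,80),(6,255,255))|cv2.inRange(hsv,(174,150,80),(180,255,255))
n,l,ss,cc=cv2.connectedComponentsWithStats(m)
for i in range(1,n):
    if ss[i,4]>300: print(ss[i],cc[i],cv2.minAreaRect(np.argwhere(l==i)[:,::-1].astype(np.float32)))
for p in [(.592,-.041)]:
  a=-.37
  for sx,sy in [(1,1),(1,-1),(-1,-1),(-1,1)]: print(proj(w,[p[0]+sx*.017*np.cos(a)-sy*.009*np.sin(a),p[1]+sx*.017*np.sin(a)+sy*.009*np.cos(a),.0785],st))
save(w,'w6')
E
```

```text
pos [ 0.5995 -0.048   0.134 ] yaw -1.948 z [-0.0542  0.036 ] q [-0.21   0.42   1.566  0.026  1.217  1.728] F [ 0.  -0.5  0.4] M [-0.07 -0.05  0.03] w 0.0558 t 14.0333
[ 291  230   43   75 2317] [312.53258524 267.47820457] ((312.8500061035156, 267.45001220703125), (36.68241500854492, 71.78369140625), 18.43494987487793)
[ 517  261  107  111 3105] [573.05088567 315.69919485] ((574.440673828125, 313.30059814453125), (42.25556945800781, 132.10379028320312), 41.423667907714844)
[296.56869983 248.30686058]
[330.94964808 248.26354024]
[330.53225391 304.37961146]
[298.46346087 304.31462701]
```

View pics/w6.png

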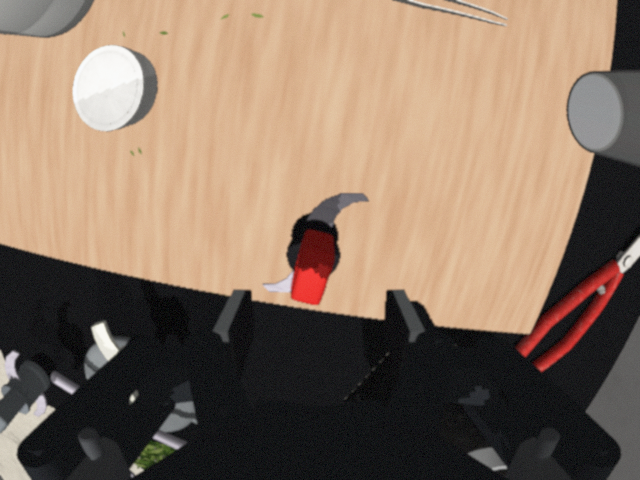

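The wrist view shows the red grip at (291–338, 230–303), turned slightly clockwise from the predicted outline. I fit its pose to the red mask.

```bash
cat > fit.py <<'E'
from h import *
from scipy.optimize import minimize
import itertools
def fitgrip(w,st,x0,z0=.0065,shift=3):
    hsv=cv2.cvtColor(w['pixels'],cv2.COLOR_RGB2HSV); m=cv2.inRange(hsv,(0,130,50),(8,255,255))|cv2.inRange(hsv,(172,130,50),(180,255,255))
    n,l,ss,cc=cv2.connectedComponentsWithStats(m); u=proj(w,[x0[0],x0[1],z0+.06],st)
    i=min((i for i in range(1,n) if ss[i,4]>300),key=lambda i:np.hypot(*(cc[i]-u))); m=(l==i)
    def cost(p):
        a=p[2]; c=[]
        for sx,sy,h in itertools.product((-.017,.017),(-.009,.009),(.04,.072)):
            c.append(proj(w,[p[0]+sx*np.cos(a)-sy*np.sin(a),p[1]+sx*np.sin(a)+sy*np.cos(a),z0+h],st))
        h=cv2.convexHull((np.array(c)*8).astype(np.float32)); k=np.zeros((480*1,640),np.uint8)
        cv2.fillConvexPoly(k,h.astype(np.int32),255,cv2.LINE_AA,3)
        k=k/255.; return 1-np.minimum(k,m).sum()/np.maximum(k,m).sum()
    best=min((minimize(cost,[x0[0],x0[1],x0[2]+d],method='Nelder-Mead',options=dict(initial_simplex=np.array([[x0[0],x0[1],x0[2]+d]]*4)+np.diag([0,.004,.004,.1])[:, 1:],xatol=1e-5)) for d in (-.2,0,.2)),key=lambda r:r.fun)
    return best.x,best.fun
E
python3 - <<'E'
from fit import *
w=get_image('wrist'); st=get_state(); print(fitgrip(w,st,[.592,-.041,-.45])); tilt()
E
```

```text
(array([ 0.59245203, -0.03870211, -0.60159401]), np.float64(0.09573839208942392))
pos [ 0.6006 -0.048   0.1359] yaw -1.948 z [-0.0508  0.0354] q [-0.209  0.418  1.563  0.026  1.217  1.728] F [ 0.2  0.3 -0.4] M [-0.05  0.01  0.03] w 0.0556 t 14.0833
```

Request:
{"method": "play_rows", "body": {"series": [{"fingers": -0.3, "dx": -8, "dy": 9, "dz": 0, "turn": -0.1}, {"fingers": -0.3, "dx": 0, "dy": 0, "dz": -20, "turn": -0.1}, {"fingers": -0.3, "dx": 0, "dy": 0, "dz": -20, "turn": 0}, {"fingers": -0.3, "dx": 0, "dy": 0, "dz": -12, "turn": 0}, {"fingers": -0.3, "dx": 0, "dy": 0, "dz": -8, "turn": 0}, {"fingers": -0.3, "dx": 0, "dy": 0, "dz": 0, "turn": 0}]}}

```text
clock: 14.58
position: [0.6022, -0.041, 0.0851]
ee_rot: [0.0, -0.472, 0.881, 0.023]
contact_force: [0.2, 0.3, 0.3]
width: 0.0556
```

```bash
python3 - <<'E'
from fit import *
tilt(); w=get_image('wrist'); st=get_state(); print(fitgrip(w,st,[.5925,-.0387,-.55]))
E
```

```text
pos [ 0.6022 -0.041   0.0851] yaw -2.159 z [-0.0214  0.0413] q [-0.205  0.453  1.648  0.041  1.071  1.933] F [0.2 0.3 0.3] M [-0.04  0.   -0.04] w 0.0556 t 14.5833
(array([ 0.59184456, -0.03862705, -0.63368141]), np.float64(0.0745931442828327))
```

Request:
{"method": "play_rows", "body": {"series": [{"fingers": -0.3, "dx": -10, "dy": 2, "dz": 0, "turn": -0.04}, {"fingers": -0.3, "dx": 0, "dy": 0, "dz": -10, "turn": 0}, {"fingers": -0.3, "dx": 0, "dy": 0, "dz": -8, "turn": 0}, {"fingers": -0.3, "dx": 0, "dy": 0, "dz": 0, "turn": 0}]}}

```text
clock: 14.97
position: [0.5976, -0.0401, 0.0718]
ee_rot: [0.006, -0.455, 0.891, 0.019]
contact_force: [-0.1, 0.2, -0.2]
width: 0.0561
```

```bash
python3 -c "from h import *; tilt()"
```

```text
pos [ 0.5976 -0.0401  0.0718] yaw -2.198 z [-0.0071  0.0397] q [-0.205  0.454  1.685  0.044  1.018  1.969] F [-0.1  0.2 -0.2] M [-0.02  0.01 -0.01] w 0.0561 t 14.9667
```

Request:
{"method": "play_rows", "body": {"series": [{"fingers": -0.3, "dx": -6, "dy": 1, "dz": -4, "turn": 0}, {"fingers": -0.3, "dx": -1, "dy": 0, "dz": -4, "turn": 0}, {"fingers": 0.1, "dx": 0, "dy": 0, "dz": 0, "turn": 0}, {"fingers": 0.1, "dx": 0, "dy": 0, "dz": 0, "turn": 0}]}}

```text
clock: 15.3
position: [0.5912, -0.0393, 0.063]
ee_rot: [0.006, -0.455, 0.89, 0.019]
contact_force: [0.0, -0.6, 0.1]
width: 0.0383
```

```bash
python3 - <<'E'
from fit import *
tilt(); w=get_image('wrist'); st=get_state(); print(fitgrip(w,st,[.592,-.0387,-.6])); save(w,'w7')
E
```

```text
pos [ 0.5912 -0.0393  0.063 ] yaw -2.197 z [-0.0061  0.0394] q [-0.206  0.455  1.711  0.045  0.99   1.965] F [ 0.  -0.6  0.1] M [ 0.03  0.   -0.03] w 0.0383 t 15.3
(array([ 0.59130451, -0.03900831, -0.64908143]), np.float64(0.09542548129280715))
```

Request:
{"method": "play_rows", "body": {"series": [{"fingers": 0.8, "dx": 0, "dy": 0, "dz": 0, "turn": 0}, {"fingers": 0.8, "dx": 0, "dy": 0, "dz": 0, "turn": 0}, {"fingers": 0.8, "dx": 0, "dy": 0, "dz": 0, "turn": 0}, {"fingers": 0.8, "dx": 0, "dy": 0, "dz": 0, "turn": 0}], "squeeze": 40}}

```text
clock: 15.68
position: [0.5916, -0.0396, 0.0634]
ee_rot: [0.006, -0.455, 0.89, 0.019]
contact_force: [0.7, 0.4, -2.9]
width: 0.0174
```

Request:
{"method": "play_rows", "body": {"series": [{"fingers": 0.8, "dx": 0, "dy": 0, "dz": 8, "turn": 0}, {"fingers": 0.8, "dx": 0, "dy": 0, "dz": 15, "turn": 0}, {"fingers": 0.8, "dx": 0, "dy": 0, "dz": 20, "turn": 0}, {"fingers": 0.8, "dx": 0, "dy": 0, "dz": 20, "turn": 0}, {"fingers": 0.8, "dx": 0, "dy": 0, "dz": 20, "turn": 0}, {"fingers": 0.8, "dx": 0, "dy": 0, "dz": 0, "turn": 0}]}}

```text
clock: 16.18
position: [0.5896, -0.039, 0.1494]
ee_rot: [0.004, -0.455, 0.89, 0.02]
contact_force: [0.7, 0.4, -0.1]
width: 0.0173
```

```bash
python3 -c "from h import *; tilt()"
```

```text
pos [ 0.5896 -0.039   0.1494] yaw -2.197 z [-0.0108  0.0404] q [-0.206  0.371  1.604  0.04   1.186  1.974] F [ 0.7  0.4 -0.1] M [-0.01 -0.1  -0.01] w 0.0173 t 16.1833
```

Request:
{"method": "play_rows", "body": {"series": [{"fingers": 0.8, "dx": 0, "dy": 0, "dz": 30, "turn": 0.05}, {"fingers": 0.8, "dx": 0, "dy": 0, "dz": 25, "turn": 0.1}, {"fingers": 0.8, "dx": -8, "dy": 8, "dz": 15, "turn": 0.11}, {"fingers": 0.8, "dx": -14, "dy": 15, "dz": 5, "turn": 0.11}, {"fingers": 0.8, "dx": -14, "dy": 15, "dz": 0, "turn": 0.11}, {"fingers": 0.8, "dx": -14, "dy": 15, "dz": 0, "turn": 0.11}, {"fingers": 0.8, "dx": -14, "dy": 15, "dz": 0, "turn": 0.11}, {"fingers": 0.8, "dx": -14, "dy": 15, "dz": 0, "turn": 0.11}, {"fingers": 0.8, "dx": -14, "dy": 15, "dz": 0, "turn": 0.11}, {"fingers": 0.8, "dx": -14, "dy": 15, "dz": 0, "turn": 0.11}, {"fingers": 0.8, "dx": -14, "dy": 15, "dz": 0, "turn": 0.11}, {"fingers": 0.8, "dx": -14, "dy": 15, "dz": 0, "turn": 0.11}, {"fingers": 0.8, "dx": -12, "dy": 12, "dz": 0, "turn": 0.08}, {"fingers": 0.8, "dx": -6, "dy": 6, "dz": 0, "turn": 0}, {"fingers": 0.8, "dx": 0, "dy": 0, "dz": 0, "turn": 0}]}}

```text
clock: 17.43
position: [0.426, 0.1271, 0.2208]
ee_rot: [0.01, 0.92, -0.391, -0.02]
contact_force: [0.4, 0.3, -1.0]
width: 0.0175
```

```bash
python3 -c "from h import *; tilt()"
```

```text
pos [0.426  0.1271 0.2208] yaw -0.805 z [-0.0452 -0.0036] q [0.131 0.117 1.77  0.002 1.3   0.935] F [ 0.4  0.3 -1. ] M [-0.02 -0.06  0.02] w 0.0175 t 17.4333
```

```bash
python3 - <<'E'
from fit import *
w=get_image('wrist'); st=get_state(); print(fitgrip(w,st,[.426,.1271,-.805+np.pi/2],z0=float(st['position'][2])-.0567)); 
s=get_image('side'); t=get_image('top'); P=[.4275,.132,.088]
# red centroid in side/top vs expected if centred over P
for n,im in (('side',s),('top',t)):
    hsv=cv2.cvtColor(im['pixels'],cv2.COLOR_RGB2HSV); m=cv2.inRange(hsv,(0,130,50),(8,255,255))|cv2.inRange(hsv,(172,130,50),(180,255,255))
    u=proj(im,[.426,.127,.22]); k=np.argwhere(m)[:,::-1]; k=k[np.hypot(*(k-u).T)<25]; print(n,u,k.mean(0) if len(k) else None,len(k))
u=proj(s,[.4275,.132,.13]); x,y=map(int,u); c1=cv2.resize(s['pixels'][y-50:y+50,x-50:x+50],(400,400),interpolation=cv2.INTER_CUBIC)
u2=proj(t,[.4275,.132,.15]); x,y=map(int,u2); c2=cv2.resize(t['pixels'][y-50:y+50,x-50:x+50],(400,400),interpolation=cv2.INTER_CUBIC)
cv2.imwrite('pics/st8.png',np.hstack([c1,c2])[:,:,::-1]); save(w,'w8'); print(u,u2)
E
```

```text
(array([0.4275732 , 0.12663727, 0.76867981]), np.float64(0.07439906706318333))
side [337.04581148 135.06532478] [339.18627451 137.91176471] 102
top [226.49031211 354.05490963] [238.6 355.2] 5
[338.00255071 172.48949671] [231.93328228 348.57108705]
```

Request:
{"method": "play_rows", "body": {"series": [{"fingers": 0.8, "dx": 0, "dy": 5, "dz": -10, "turn": 0.045}, {"fingers": 0.8, "dx": 0, "dy": 0, "dz": -12, "turn": 0}, {"fingers": 0.8, "dx": 0, "dy": 0, "dz": -12, "turn": 0}, {"fingers": 0.8, "dx": 0, "dy": 0, "dz": -12, "turn": 0}, {"fingers": 0.8, "dx": 0, "dy": 0, "dz": -8, "turn": 0}, {"fingers": 0.8, "dx": 0, "dy": 0, "dz": 0, "turn": 0}]}}

```text
clock: 18.08
position: [0.4363, 0.1263, 0.1657]
ee_rot: [0.01, 0.926, -0.376, -0.015]
contact_force: [0.2, -0.8, -1.6]
width: 0.0171
```

```bash
python3 - <<'E'
from fit import *
tilt(); w=get_image('wrist'); st=get_state(); print(fitgrip(w,st,[.4275,.131,.8],z0=float(st['position'][2])-.0567))
E
```

```text
pos [0.4363 0.1263 0.1657] yaw -0.771 z [-0.0347 -0.008 ] q [ 0.131  0.174  1.848 -0.004  1.155  0.904] F [ 0.2 -0.8 -1.6] M [-0.03 -0.01 -0.  ] w 0.0171 t 18.0833
(array([0.43752684, 0.12657004, 0.80365497]), np.float64(0.07339342892941658))
```

Request:
{"method": "play_rows", "body": {"series": [{"fingers": 0.8, "dx": -10, "dy": 5, "dz": 0, "turn": 0.01}, {"fingers": 0.8, "dx": 0, "dy": 0, "dz": 0, "turn": 0}, {"fingers": 0.8, "dx": 0, "dy": 0, "dz": -5, "turn": 0}, {"fingers": 0.8, "dx": 0, "dy": 0, "dz": -5, "turn": 0}, {"fingers": 0.8, "dx": 0, "dy": 0, "dz": 0, "turn": 0}]}}

```text
clock: 18.55
position: [0.4281, 0.1315, 0.1578]
ee_rot: [0.009, 0.928, -0.372, -0.012]
contact_force: [-0.4, -0.3, -1.2]
width: 0.0173
```

```bash
python3 - <<'E'
from fit import *
tilt(); w=get_image('wrist'); st=get_state(); print(fitgrip(w,st,[.4275,.131,.8],z0=float(st['position'][2])-.0567)); s=get_image('side'); 
x,y=338,180; c1=cv2.resize(s['pixels'][y-50:y+50,x-50:x+50],(500,500),interpolation=cv2.INTER_CUBIC); cv2.imwrite('pics/s9.png',c1[:,:,::-1])
E
```

```text
pos [0.4281 0.1315 0.1578] yaw -0.762 z [-0.0285 -0.0077] q [ 0.145  0.169  1.877 -0.004  1.125  0.909] F [-0.4 -0.3 -1.2] M [ 0.01 -0.03 -0.03] w 0.0173 t 18.55
(array([0.42895443, 0.13189678, 0.81070188]), np.float64(0.07186725298178565))
```

Request:
{"method": "play_rows", "body": {"series": [{"fingers": 0.8, "dx": -2, "dy": 0, "dz": -4, "turn": 0}, {"fingers": 0.8, "dx": -1, "dy": 0.5, "dz": -4, "turn": 0}, {"fingers": 0.8, "dx": -0.5, "dy": 0, "dz": -3, "turn": 0}, {"fingers": 0.8, "dx": 0, "dy": 0, "dz": -2, "turn": 0}]}}

```text
clock: 18.98
position: [0.4252, 0.1322, 0.1448]
ee_rot: [0.008, 0.928, -0.372, -0.011]
contact_force: [0.0, -0.2, -1.3]
width: 0.0176
```

```bash
python3 -c "from h import *; tilt()"
```

```text
pos [0.4252 0.1322 0.1448] yaw -0.762 z [-0.026  -0.0073] q [ 0.148  0.178  1.903 -0.004  1.087  0.911] F [ 0.  -0.2 -1.3] M [ 0.   -0.01 -0.  ] w 0.0176 t 18.9833
```

Request:
{"method": "play_rows", "body": {"series": [{"fingers": 0.8, "dx": 1, "dy": -0.5, "dz": -2, "turn": 0}, {"fingers": 0.8, "dx": 0, "dy": 0, "dz": -2, "turn": 0}, {"fingers": 0.8, "dx": 0, "dy": 0, "dz": -2, "turn": 0}]}}

```text
clock: 19.23
position: [0.4263, 0.1317, 0.1379]
ee_rot: [0.008, 0.928, -0.372, -0.011]
contact_force: [-0.3, 0.6, -0.6]
width: 0.0169
```

```bash
python3 -c "from h import *; tilt()"
```

```text
pos [0.4263 0.1317 0.1379] yaw -0.762 z [-0.0263 -0.0073] q [ 0.146  0.187  1.911 -0.004  1.07   0.91 ] F [-0.3  0.6 -0.6] M [ 0.06 -0.08 -0.05] w 0.0169 t 19.2333
```

Request:
{"method": "play_rows", "body": {"series": [{"fingers": 0.8, "dx": 0, "dy": 0, "dz": -2, "turn": 0}, {"fingers": 0.8, "dx": 0, "dy": 0, "dz": -2, "turn": 0}]}}

```text
clock: 19.4
position: [0.4266, 0.1317, 0.1336]
ee_rot: [0.008, 0.928, -0.372, -0.011]
contact_force: [0.3, -0.1, -1.6]
width: 0.0172
```

```bash
python3 -c "from h import *; tilt()"
```

```text
pos [0.4266 0.1317 0.1336] yaw -0.762 z [-0.0259 -0.0073] q [ 0.146  0.192  1.918 -0.004  1.058  0.91 ] F [ 0.3 -0.1 -1.6] M [-0.03  0.02  0.06] w 0.0172 t 19.4
```

Request:
{"method": "play_rows", "body": {"series": [{"fingers": 0.8, "dx": 0, "dy": 0, "dz": -2, "turn": 0}, {"fingers": 0.8, "dx": 0, "dy": 0, "dz": -2, "turn": 0}]}}

```text
clock: 19.57
position: [0.4266, 0.1317, 0.1291]
ee_rot: [0.008, 0.928, -0.372, -0.011]
contact_force: [0.6, -0.6, -2.0]
width: 0.0171
```

```bash
python3 -c "from h import *; tilt()"
```

```text
pos [0.4266 0.1317 0.1291] yaw -0.762 z [-0.026  -0.0073] q [ 0.146  0.197  1.924 -0.004  1.047  0.91 ] F [ 0.6 -0.6 -2. ] M [ 0.   -0.03 -0.01] w 0.0171 t 19.5667
```

Request:
{"method": "play_rows", "body": {"series": [{"fingers": 0.8, "dx": 0, "dy": 0, "dz": -2, "turn": 0}, {"fingers": 0.8, "dx": 0, "dy": 0, "dz": -2, "turn": 0}]}}

```text
clock: 19.73
position: [0.4271, 0.1318, 0.1251]
ee_rot: [0.008, 0.928, -0.372, -0.01]
contact_force: [0.6, -0.2, 0.7]
width: 0.0174
```

```bash
python3 -c "from h import *; tilt()"
```

```text
pos [0.4271 0.1318 0.1251] yaw -0.762 z [-0.0249 -0.0069] q [ 0.146  0.202  1.93  -0.004  1.035  0.91 ] F [ 0.6 -0.2  0.7] M [0.01 0.02 0.06] w 0.0174 t 19.7333
```

Request:
{"method": "play_rows", "body": {"series": [{"fingers": 0.8, "dx": 0, "dy": 0, "dz": -2, "turn": 0}, {"fingers": 0.8, "dx": 0, "dy": 0, "dz": -2, "turn": 0}]}}

```text
clock: 19.9
position: [0.4275, 0.1318, 0.1211]
ee_rot: [0.008, 0.928, -0.372, -0.01]
contact_force: [0.0, -0.3, 0.8]
width: 0.0177
```

```bash
python3 -c "from h import *; tilt()"
```

```text
pos [0.4275 0.1318 0.1211] yaw -0.762 z [-0.024  -0.0069] q [ 0.146  0.207  1.935 -0.004  1.024  0.91 ] F [ 0.  -0.3  0.8] M [-0.06  0.04 -0.02] w 0.0177 t 19.9
```

Request:
{"method": "play_rows", "body": {"series": [{"fingers": 0.8, "dx": 0, "dy": 0, "dz": -2, "turn": 0}, {"fingers": 0.8, "dx": 0, "dy": 0, "dz": -2, "turn": 0}]}}

```text
clock: 20.07
position: [0.4275, 0.1317, 0.1168]
ee_rot: [0.008, 0.928, -0.372, -0.01]
contact_force: [-0.1, -0.4, -0.8]
width: 0.0171
```

```bash
python3 - <<'E'
from fit import *
tilt(); w=get_image('wrist'); st=get_state(); print(fitgrip(w,st,[.4285,.132,.8],z0=float(st['position'][2])-.0567)); save(w,'w10')
s=get_image('side'); 
x,y=338,190; c1=cv2.resize(s['pixels'][y-40:y+40,x-40:x+40],(480,480),interpolation=cv2.INTER_CUBIC); cv2.imwrite('pics/s10.png',c1[:,:,::-1])
for z in (.058,.064,.075,.13): print(z,(proj(s,[.4275,.132,z])-[298,150])*6)
E
```

```text
pos [0.4275 0.1317 0.1168] yaw -0.762 z [-0.0238 -0.0071] q [ 0.146  0.212  1.942 -0.004  1.012  0.91 ] F [-0.1 -0.4 -0.8] M [-0.03 -0.01  0.07] w 0.0171 t 20.0667
(array([0.42796374, 0.1320601 , 0.80746487]), np.float64(0.07146620062213582))
0.058 [234.0243859  301.20748512]
0.064 [234.50811005 287.78232151]
0.075 [235.40207528 262.97142604]
0.13 [240.01530428 134.93698029]
```

View pics/s10.png

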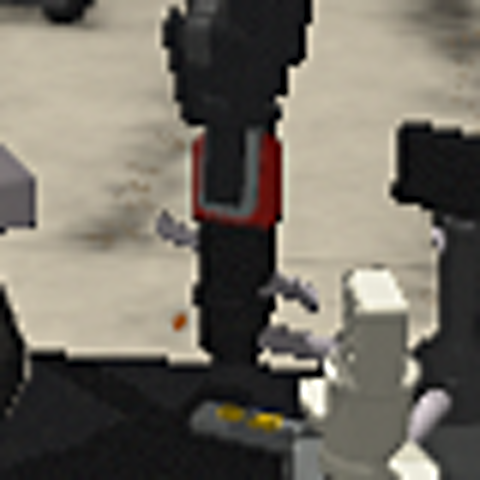

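The side view shows the blade standing straight on the boss with no post visible, and the yellow mark just below. I press on gently until the rubber ring answers.

Request:
{"method": "play_rows", "body": {"series": [{"fingers": 0.8, "dx": 0, "dy": 0, "dz": -2, "turn": 0}]}}

```text
clock: 20.25
position: [0.4272, 0.1317, 0.1141]
ee_rot: [0.008, 0.928, -0.372, -0.01]
contact_force: [0.3, 0.4, 1.6]
width: 0.0173
```

Request:
{"method": "play_rows", "body": {"series": [{"fingers": 0.8, "dx": 0, "dy": 0, "dz": -1.5, "turn": 0}]}}

```text
clock: 20.33
position: [0.4274, 0.1318, 0.1128]
ee_rot: [0.008, 0.928, -0.372, -0.01]
contact_force: [-1.4, -0.1, 7.2]
width: 0.0172
```

Request:
{"method": "play_rows", "body": {"series": [{"fingers": 0.8, "dx": 0, "dy": 0, "dz": -1.5, "turn": 0}]}}

```text
clock: 20.42
position: [0.4274, 0.1318, 0.1119]
ee_rot: [0.008, 0.928, -0.372, -0.01]
contact_force: [-2.1, -0.6, 9.5]
width: 0.0169
```

The force grows about as the ring's 4 N/mm at the expected height, so the blade is home. I ease off, let go, rise and check.

Request:
{"method": "play_rows", "body": {"series": [{"fingers": 0.8, "dx": 0, "dy": 0, "dz": 1, "turn": 0}, {"fingers": 0.2, "dx": 0, "dy": 0, "dz": 0, "turn": 0}, {"fingers": 0.0, "dx": 0, "dy": 0, "dz": 0, "turn": 0}, {"fingers": 0.0, "dx": 0, "dy": 0, "dz": 0, "turn": 0}, {"fingers": 0.0, "dx": 0, "dy": 0, "dz": 10, "turn": 0}, {"fingers": 0.0, "dx": 0, "dy": 0, "dz": 20, "turn": 0}, {"fingers": 0.0, "dx": 0, "dy": 0, "dz": 30, "turn": 0}, {"fingers": 0.0, "dx": 0, "dy": 0, "dz": 30, "turn": 0}, {"fingers": 0.0, "dx": 0, "dy": 0, "dz": 0, "turn": 0}]}}

```text
clock: 21.17
position: [0.4251, 0.1315, 0.2046]
ee_rot: [0.009, 0.928, -0.372, -0.013]
contact_force: [0.2, 0.3, 0.1]
width: 0.0429
```

```bash
python3 - <<'E'
from fit import *
tilt(); w=get_image('wrist'); st=get_state()
for z in (.054,.058,.062,.068): print(z,fitgrip(w,st,[.4285,.132,.8],z0=z))
s=get_image('side'); t=get_image('top'); save(w,'w11')
old=cv2.imread('pics/s10.png'); x,y=338,190; c1=cv2.resize(s['pixels'][y-40:y+40,x-40:x+40],(400,400),interpolation=cv2.INTER_CUBIC)
u=proj(t,[.4275,.132,.1]); x,y=map(int,u); c2=cv2.resize(t['pixels'][y-50:y+50,x-50:x+50],(400,400),interpolation=cv2.INTER_CUBIC)
cv2.imwrite('pics/f11.png',np.hstack([c1,c2])[:,:,::-1])
for n,im in (('side',s),('top',t)):
    hsv=cv2.cvtColor(im['pixels'],cv2.COLOR_RGB2HSV); m=cv2.inRange(hsv,(0,130,50),(8,255,255))|cv2.inRange(hsv,(172,130,50),(180,255,255))
    u=proj(im,[.4275,.132,.114]); k=np.argwhere(m)[:,::-1]; k=k[np.hypot(*(k-u).T)<25]; print(n,u,len(k),k.mean(0) if len(k) else 0,k.min(0),k.max(0))
    print([np.round(proj(im,[.4275,.132,z]),1) for z in (.098,.130)])
E
```

```text
pos [0.4251 0.1315 0.2046] yaw -0.762 z [-0.0313 -0.0079] q [ 0.146  0.124  1.804 -0.003  1.246  0.909] F [0.2 0.3 0.1] M [-0.02 -0.06  0.01] w 0.0429 t 21.1667
0.054 (array([0.42653154, 0.13191913, 0.83172718]), np.float64(0.08775344801328955))
0.058 (array([0.42734761, 0.13256707, 0.83793927]), np.float64(0.10176631779387735))
0.062 (array([0.42815635, 0.13340705, 0.84104887]), np.float64(0.11922675755039136))
0.068 (array([0.42917711, 0.13456402, 0.83372467]), np.float64(0.15121193878520955))
side [337.77467141 178.81400407] 214 [337.28504673 180.26635514] [330 173] [345 188]
[array([337.6, 185. ]), array([338. , 172.5])]
top [235.9181342  346.58577913] 60 [241.03333333 352.7       ] [236 347] [246 358]
[array([237.6, 345.8]), array([234.2, 347.4])]
```

```bash
python3 -c "from h import *; print(sign_off())"
```

```text
the job is handed in; nothing more can be done
None
```

I turned the carousel by its top bar, clockwise about 2 rad, until the empty post stood over the yellow mark. I then put the blade on that post, pressed it home, let go and handed the job in at about 21 s. The sign-off gave no verdict.

**Fit:** I measured the post's flats from close by with the wrist camera and turned the blade to match. It slid on without any turning under pressure.

**Pressing home:** The blade passed the catch at about 2–3 N. Then the rubber ring pushed back, up to about 10 N, which fits its 4 N/mm. The highest wrist force I read while pressing was 9.5 N against the 30 N limit. That came from readings between moves, not continuously.

**Last checks:**
- **Home on the post:** The wrist-camera fit put the blade within about 1 mm of the post. The red grip's height in the side view agreed with home to about 4 mm, with the blade reading slightly low, so the 3 mm height is backed mainly by the ring's force and the tool height.
- **Over the mark:** The post stood about 3 mm from the yellow mark.
- **Hands off:** The gripper was open and about 90 mm above the blade, reading no force.
- **Bystanders:** The beaker, tin and bottle were never approached, but I did not measure them again.

**Disagreed or failed:**
- The tool leaned by up to 0.08 rad during the run, and moves meant to straighten it hardly helped. The lean was about 0.025 rad at insertion.
- A last picture could not be viewed because the 12-view limit was reached, so the final check used measured numbers only.

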